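# Open the topping-tub caddy

## Robot

A 6-joint arm with a two-finger parallel gripper is mounted at the origin on the work surface. World frame = base frame: x ahead of the robot, y to its left, z up, the work surface at z = 0. Lengths are in mm, angles in rad, forces in N, time in s.
With the tool pointing down it reaches from about 350 to 875 mm from the base axis. Payload 4.2 kg.
Tool frame: the origin (TCP) lies midway between the tips of the shut fingers; the grasp point (between the pads) lies 19 mm behind it; z points along the fingers, x is the direction in which the jaws open and shut, and the axes are right-handed (so a half turn about z gives the same grasp; the last joint's range is limited). The gripper opens to 87 mm and grips with 3 to 60 N. Pads are 19 mm wide; open, the fingers measure 117 mm over their backs; the gripper's body (75 mm by 190 mm) begins 51 mm behind the grasp point.
Start: joints at [-1.045, 0.385, 0.008, 0, -1.194, -0.259], TCP at [164.795, -602.861, 198.45] pointing down, gripper open.
Joint ranges: [-3.14, 3.14], [-1.21, 2.06], [-1.07, 1.41], [-3.16, 2.05], [-2.99, -0.16], [-3.1, 3.1]. Speed limits (rad/s): [2.79, 2.79, 3.14, 3.14, 3.14, 3.14].

## Interface

Orientations are given as a unit quaternion [w, x, y, z].
In Python, from rig import robot gives the robot as it stands.
- The arm moves only by the tool jog_arm, never from a script. Its argument "deltas" is a list that holds one entry, the list of rows, each a list of 7 numbers: the shift along the tool's x, y, z in mm, then the turn, a rotation vector about the tool's x, y, z in degrees, then the opening, from 0 (shut) to 1 (fully open). In form: [[[dx, dy, dz, rx, ry, rz, fingers], ...]]. A call has 1 to 8 rows; each row shifts and turns the pose as measured when the row begins, along the tool's axes as they then stand; what a row does not reach is not made up. A row lasts 1/8 s, in which the tool goes at most 62.5 mm and 10.7 degrees, less where a joint would pass 70% of its speed; a pose out of reach is approached as far as the arm can. A call is refused whole if a number of a shift passes 62.5 or a number of a turn 10.7, either way. A call with a gripper value outside its range is refused whole. The fingers move at their own pace and stop on an object; "force" is the grip in N (left out, the last holds). Time passes only in rows, so rows that do not move let the fingers close. It gives the time, the measured TCP pose, the force and the opening at its end, in the units of the state.
- robot.observe(): the state, without advancing time (a new reading comes with each control period).
- robot.grab_frame(name): name is "scene" or "top" or "wrist"; returns a dict with "frame" (384x512x3 uint8, red, green, blue), "range_z" (384x512 float32, mm along the optical axis (not along the pixel's ray), 0 where there is no reading), "fx", "fy", "cx", "cy" (pixels), "R" (3x3) and "t" (3): a world point X has camera coordinates R X + t; the wrist camera has in their place "tool_from_camera" (4x4, takes a point from camera to tool coordinates, whose origin is the TCP and whose axes are the tool frame's). Camera axes: x right, y down, z forward; pixel columns grow to the right and rows downward; lengths in mm; the calibration is good to about 2 mm. A picture is of the moment at which its call begins: read the wrist's pose just before it.
- robot.finish_job(): hands the job in, once; it reports no verdict.
The state is a dict: "time_s": time; "q": joint angles; "joint_velocities": joint speeds; "joint_efforts": joint torques, N m; "position": TCP position; "eef_rot": TCP orientation; "ft_force": force on the tool from outside, world axes, zero at the start; "wrist_torque": the same for the moment, N m; "gripper_width": opening from 0.0 (shut) to 1.0 (fully open).
Only numpy, scipy, OpenCV 4.12 (cv2) and the standard library are available. Lean on these libraries where they do the work, as an engineer would, in place of code of your own. Each camera call takes 0.05 s, during which the arm holds its last target.

## Task

Make room in the topping-tub caddy: press the black release lever on the sliding bookend down with the fingertips and, keeping it pressed, push the bookend back along its bar, away from the tubs, until it is fully home against the back stop. Then let go, so that the lever springs up and locks it there. This is fingertip work: pick nothing up, and leave the tubs and the bottle standing where they are.

Things in the scene. Friction and masses are not known exactly. Their poses are not given: they have to be found in the camera images.
- caddy: Fixed steel tray on the worktop, 190 x 440 mm; origin at worktop level, z up; it spans x -75..115, y -235..205 mm. A toothed bar runs along its y at x = 50 mm, top at 60 mm height. At +y a fixed end plate (face at y 192 mm, 81 mm high) where the tubs stand; at -y the back stop block (face at y -197 mm, 72 mm high). Backwards, for the bookend, is the caddy's -y.
- bookend (a joint): Travel of the aluminium bookend along the bar, m: 0 nearest the tubs, growing as it is pushed back (caddy's -y), 0.18 fully home. Carriage 40 mm wide, 70 mm long; its upright plate (135 mm wide, top at 72 mm height) faces the tubs. About 1.5 N of friction with the release pressed; with it up the ratchet blocks it backwards but lets it slide forwards, towards the tubs.
- lever (a joint): Angle of the release lever, rad: about 0 at rest (pawl on the bar), 0.32 pressed to its limit; the ratchet is free from about 0.05, safely so at 0.12 or more. It springs back when let go.
- release_pad (a point): Centre of the top face of the lever's black rubber-faced pad, at 95 mm height at rest; 38 mm (caddy's x) by 36 mm (caddy's y), level. It rides with the bookend. Pivot along the caddy's x, 27 mm from this point towards -y: pressed down, this point sinks up to 8 mm against 3 N at first, 6 N at the limit. Of the bookend only the thumb stop is higher.
- thumb_stop (a point): Centre of the face, looking to the caddy's +y, of the bookend's thumb stop: an upright aluminium block behind the pad, 50 mm wide (caddy's x), rising from the pad's level to 118 mm height, 23 mm from the pad's centre towards -y. Fingers on the pad push the bookend back against this face.
- tub_a_mid (a point): Centre of a lidded steel tub standing on the tray next to the end plate: 89 x 64 mm, 54 mm high plus a 12 mm black knob. Leave it alone.
- tub_b_mid (a point): Centre of a second such tub on the tray, between the first and the bookend. Leave it alone.
- spare_tub_mid (a point): Centre of a third such tub, on the worktop on the robot's side of the caddy. Leave it alone.
- bottle_mid (a point): Centre of a clear bottle with a white cap, 56 mm across and 140 mm high, on the worktop on the robot's side of the caddy. Leave it alone.

How it is judged:
By the outcome, as a careful person would: the job done as asked, in the order asked, and still so for the second after the job is handed in, with the robot touching nothing.
It also fails if it takes over 38 s, if anything falls off the work surface, if the arm or the gripper's body presses on something with over 40 N, if the wrist force passes 120 N, or if a joint passes its speed limit or range.

## Working session

There is one attempt and no reset: what is moved stays moved. The work goes in short steps, Python scripts to look and compute and a tool call to move; the robot and the scene stay as the last step left them, time stands still between calls to the robot, and variables do not carry over. Pictures are saved under pics/ and viewed, and the job is handed in when it is done.

Besides the shell and the picture viewer there is one more tool, called after "Call:" as name(argument=value, ...) on one line, values as JSON. jog_arm: Moves the arm, as the interface text tells. Its arguments: {"type":"object","properties":{"deltas":{"type":"array"},"force":{"type":"number"}},"required":["deltas"]}

```bash
mkdir -p pics; ls; python3 - <<'E'
from rig import robot
import cv2,numpy as np,pickle
s=robot.observe();print(s)
for n in("scene","top"):
    f=robot.grab_frame(n);pickle.dump(f,open(n+".pkl","wb"))
    cv2.imwrite(f"pics/{n}0.png",f["frame"][:,:,::-1]);print(n,f["fx"],f["cx"],f["cy"],f["R"],f["t"])
E
```

```text
pics
{'time_s': 0.0, 'q': array([-1.04542190e+00,  3.85542055e-01,  6.62002546e-03, -5.33108063e-04,
       -1.19399843e+00, -2.58592258e-01]), 'joint_velocities': array([ 0.00015952, -0.00147527,  0.00157465,  0.00039204, -0.00083982,
        0.00086836]), 'joint_efforts': array([ 1.44956789e-04, -3.90666568e+01,  1.87408412e+01,  4.22000349e+00,
        1.09541128e-02, -2.11740803e-04]), 'position': array([ 164.61201884, -602.24460693,  197.36108718]), 'eef_rot': array([-8.85954693e-04,  6.06860794e-01,  7.94807390e-01,  6.35960188e-04]), 'ft_force': array([ 0.30481997, -0.59740373, -0.13061447]), 'wrist_torque': array([-0.00701775,  0.00300226, -0.04691308]), 'gripper_width': 0.9992045891227654}
scene 371.3953626729685 253.7546180235457 191.68940541549847 [[ 0.68757719  0.726088   -0.00581675]
 [ 0.4643945  -0.4458936  -0.76519059]
 [-0.55818936  0.52342633 -0.64377754]] [-442.62864427 -105.39649666 1022.60005469]
top 495.1465845564947 250.3196328246758 186.14978198535667 [[ 0.02841057 -0.9995958   0.00103853]
 [-0.99230167 -0.02832851 -0.12056071]
 [ 0.12054139  0.00239466 -0.99270541]] [ 85.12508748 544.1092264  989.73333322]
```

View pics/scene0.png

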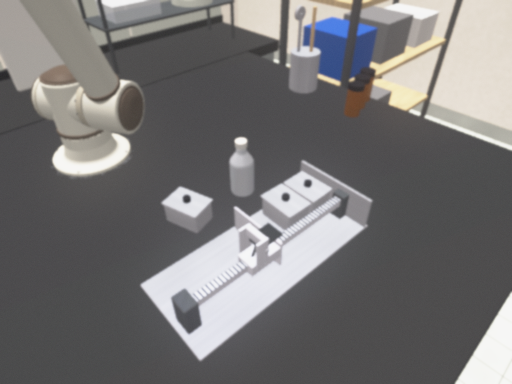

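View pics/top0.png

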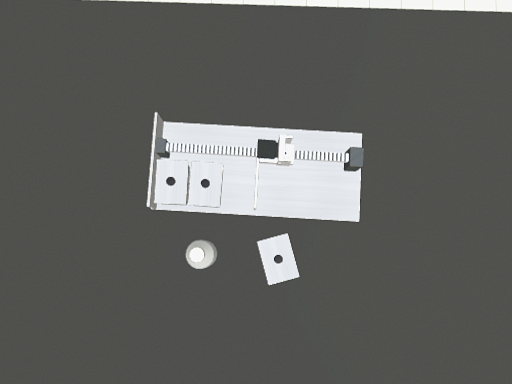

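The scene view shows the caddy with the end plate and tubs at the far right, the bookend mid-bar at about (262,245) and the back stop at (187,310). In the top view the pad is at (266,149), the thumb stop at (286,150), the back stop at (354,158), the tubs at (172,182) and (206,183), the bottle at (200,254) and the spare tub at (278,259).

```bash
cat > h.py <<'E'
import numpy as np,cv2
def cloud(f):
    v,u=np.mgrid[0:384,0:512];z=f["range_z"]
    P=np.stack([(u-f["cx"])/f["fx"]*z,(v-f["cy"])/f["fy"]*z,z],-1)
    W=(P-f["t"])@f["R"]; W[z==0]=np.nan
    return W
def ray(f,u,v,h):
    d=np.array([(u-f["cx"])/f["fx"],(v-f["cy"])/f["fy"],1])@f["R"]; c=-f["t"]@f["R"]
    return c+d*(h-c[2])/d[2]
E
python3 - <<'E'
import pickle,numpy as np,cv2
from h import *
np.set_printoptions(precision=1,suppress=True)
f=pickle.load(open("top.pkl","rb"));W=cloud(f);g=f["frame"].astype(int);br=g.max(-1)
print(g[149,266],g[158,354])
def comp(mask,box):
    m=np.zeros((384,512),np.uint8);x0,x1,y0,y1=box;m[y0:y1,x0:x1]=mask[y0:y1,x0:x1]
    n,l,st,c=cv2.connectedComponentsWithStats(m);i=1+np.argmax(st[1:,4]);return l==i,st[i],c[i]
for nm,box,h in(("pad",(252,300,132,168),95),("backstop",(335,375,140,180),72)):
    m,st,c=comp((br<60).astype(np.uint8),box);print(nm,st,c,ray(f,*c,h),"depth z",np.nanmedian(W[m],0))
    r=cv2.minAreaRect(np.argwhere(m)[:,::-1].astype(np.float32));print(r,[ray(f,*p,h) for p in cv2.boxPoints(r)])
# tray outline
m=((br>110)&(W[:,:,2]<30)).astype(np.uint8);m[:110]=0;m[:,:150]=0;m[225:]=0
r=cv2.minAreaRect(np.argwhere(m)[:,::-1].astype(np.float32));print("tray",r);print([ray(f,*p,2) for p in cv2.boxPoints(r)])
# heights in bookend region
print(W[136:166:3,250:300:3,2])
sub=W[130:170,250:305].reshape(-1,3);s=sub[sub[:,2]>108];print("stop",s.mean(0),s.min(0),s.max(0))
s=sub[(sub[:,2]>90)&(sub[:,2]<99)];print("pad",np.median(s,0),s.min(0),s.max(0))
for nm,b in(("bottle",(180,222,235,275)),("spare",(250,305,228,290)),("tubs",(160,224,160,210))):
    s=W[b[2]:b[3],b[0]:b[1]].reshape(-1,3);s=s[s[:,2]>40];print(nm,s.min(0),s.max(0))
E
python3 -c "
import cv2;i=cv2.imread('pics/top0.png')[120:230,140:380];cv2.imwrite('pics/top0c.png',cv2.resize(i,None,fx=3.3,fy=3.3,interpolation=2))
i=cv2.imread('pics/scene0.png')[190:340,140:380];cv2.imwrite('pics/scene0c.png',cv2.resize(i,None,fx=3.3,fy=3.3,interpolation=2))"
```

```text
[62 67 66] [106 113 117]
pad [258 140  10  12  21] [260.1 143.1] [619.3  83.6  95. ] depth z [623.4  87.5  97.9]
((259.8044738769531, 143.2945556640625), (6.965615749359131, 14.212668418884277), 39.289405822753906) [array([612. ,  98.2,  95. ]), array([634.5,  81.1,  95. ]), array([626. ,  70.3,  95. ]), array([603.6,  87.4,  95. ])]
backstop [344 162   5   8  25] [345.6 165.1] [584.5 -88.5  72. ] depth z [590.7 -95.4  30.5]
((346.0, 165.5), (7.0, 4.0), 90.0) [array([590.6, -85.2,  72. ]), array([590.9, -93.2,  72. ]), array([576.7, -93.3,  72. ]), array([576.5, -85.3,  72. ])]
tray ((255.79002380371094, 166.7145538330078), (212.4888916015625, 97.27605438232422), 3.4682295322418213)
[array([490.6, 318.2,   2. ]), array([701.6, 316.8,   2. ]), array([ 686.2, -142.8,    2. ]), array([ 476.2, -130.5,    2. ])]
[[  7.3   6.1   8.1   5.6   7.5   9.2   5.   11.1  10.9   5.6 115.7 120.9
  118.2 122.7 118.2   3.6   5.9]
 [  7.8   7.   10.7  97.5  11.    8.1   9.7   8.2  11.2   6.6 120.9 120.2
  104.3 108.6 108.5   5.9   9.2]
 [  6.6   5.2   8.5 100.6  99.4  99.9  98.7  97.6  97.4  10.1 118.5
[... 354 characters left out ...]
0.9]
 [ 61.3  57.1  61.8  99.7 102.7  99.   96.4  97.5 100.5  94.6 121.2 117.6
   66.6  65.4  66.8  60.5  63.5]
 [  7.   39.7  46.  101.8  95.7  99.5  95.3 101.4  98.   92.8 118.7 117.6
   63.8  65.6  64.5  61.3  59.3]
 [  8.3   8.1  11.4  65.4  66.8  66.   65.4  65.9  66.6  64.6 121.1 120.9
  119.8 121.1  67.6   5.6   4. ]
 [  9.3   8.   25.4  41.7  48.1  51.   54.7  54.3  57.4  84.7  94.4  92.5
   93.4  91.   63.6   6.2   8.7]]
stop [606.   40.  118.6] [580.9  22.4 108.1] [631.4  49.2 124.7]
pad [606.   65.7  97. ] [579.8  24.5  90. ] [627.7  89.4  99. ]
bottle [373.8 166.5  40.7] [427.6 221.  145.8]
spare [345.4  -0.6  50.1] [444.7  84.   71.5]
tubs [495.6 158.1  40.1] [587.4 284.5  77.8]
```

View pics/top0c.png

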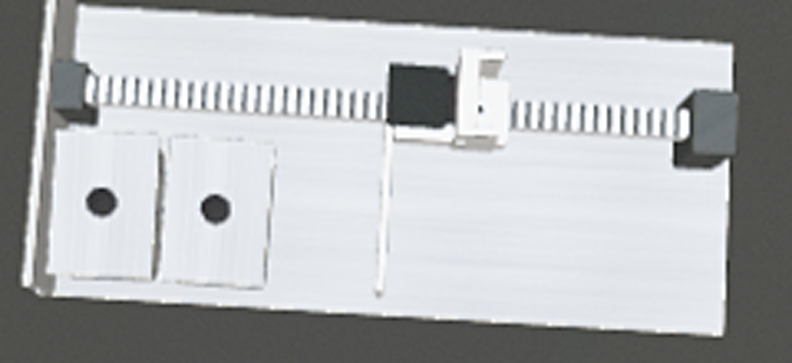

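View pics/scene0c.png

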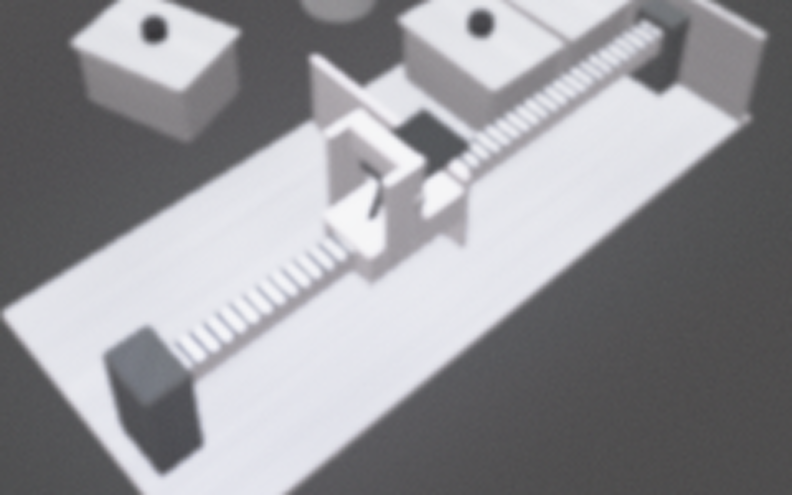

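```bash
python3 - <<'E'
import pickle,numpy as np,cv2
from h import *
np.set_printoptions(precision=1,suppress=True)
f=pickle.load(open("top.pkl","rb"));W=cloud(f);g=f["frame"].astype(int);br=g.max(-1)
# pad
m=((br<110)&(W[:,:,2]>88)&(W[:,:,2]<106)).astype(np.uint8);m[:130]=0;m[170:]=0;m[:,:250]=0;m[:,305:]=0
m=cv2.morphologyEx(m,cv2.MORPH_CLOSE,np.ones((3,3)))
r=cv2.minAreaRect(np.argwhere(m>0)[:,::-1].astype(np.float32));print("pad",r)
Q=np.array([ray(f,*p,95) for p in cv2.boxPoints(r)]);print(Q,Q.mean(0),np.linalg.norm(np.diff(Q,axis=0),axis=1))
# tray long edges at z~2: per column top & bottom edges
t=br>140
for nm in("top","bot"):
    pts=[]
    for u in range(185,345,4):
        col=np.where(t[115:225,u])[0]+115
        v=(col[0]-.5 if nm=="top" else col[-1]+.5); pts.append(ray(f,u,v,2)[:2])
    pts=np.array(pts);vx,vy,x0,y0=cv2.fitLine(pts.astype(np.float32),cv2.DIST_HUBER,0,.01,.01).ravel();print(nm,vx,vy,x0,y0,"x at y=50:",x0+(50-y0)*vx/vy, "yaw", np.degrees(np.arctan2(-vx*np.sign(vy),abs(vy))))
# right end edge
pts=[]
for v in list(range(136,146))+list(range(172,216,2)):
    row=np.where(t[v,300:380])[0]+300;pts.append(ray(f,row[-1]+.5,v,2)[:2])
pts=np.array(pts);vx,vy,x0,y0=cv2.fitLine(pts.astype(np.float32),cv2.DIST_HUBER,0,.01,.01).ravel();print("end",vx,vy,x0,y0,np.degrees(np.arctan2(vy,vx)))
# bar from depth
s=W.reshape(-1,3);s=s[(s[:,2]>52)&(s[:,2]<68)&(s[:,1]>105)&(s[:,1]<260)&(s[:,0]>597)&(s[:,0]<640)];print("bar",len(s),np.median(s,0),cv2.fitLine(s[:,:2].astype(np.float32),cv2.DIST_HUBER,0,.01,.01).ravel())
s=W.reshape(-1,3);s=s[(s[:,2]>66)&(s[:,1]<-70)&(s[:,0]>560)&(s[:,0]<650)];print("stop",len(s),s.mean(0),s.min(0),s.max(0))
E
```

```text
pad ((267.0, 149.0), (18.0, 20.0), 90.0)
[[625.4  89.9  95. ]
 [626.6  50.7  95. ]
 [590.8  49.9  95. ]
 [589.6  89.   95. ]] [608.1  69.9  95. ] [39.2 35.8 39. ]
top 0.031269178 0.999511 674.98413 71.80354 x at y=50: 674.302 yaw -1.7918841
bot 0.030895876 0.9995226 482.9711 71.28579 x at y=50: 482.31314 yaw -1.770485
end 0.9995953 -0.028446985 563.8922 -133.33731 -1.6301119
bar 657 [610.3 182.3  61.1] [  0.    1.  610.3 182.3]
stop 291 [ 601.1 -108.9   73. ] [ 581.5 -123.9   66.3] [621.9 -95.   79.6]
```

The yaw is about -1.75°, giving caddy +y ≈ (0.031, 0.9995). The checks agree: the pad measures 39x36 mm at 95 mm height, the tray is 192 mm wide, and the back-stop face is at y≈-95. The pad centre is about (608.5, 70). I'll start over with the fingers shutting.

Call:
jog_arm(deltas=[[[33, 38, 0, 0, 0, -9, 0], [27, 42, 0, 0, 0, -9, 0], [20, 46, 0, 0, 0, -9, 0], [13, 48, 0, 0, 0, -9, 0], [5, 50, 0, 0, 0, -9, 0], [-3, 50, 0, 0, 0, -9, 0], [-10, 49, 0, 0, 0, -9, 0], [-18, 47, 0, 0, 0, -9, 0]]], force=20)

```text
time_s: 1.1
position: [380.3, -253.5, 194.0]
eef_rot: [-0.002, 0.007, 1.0, 0.004]
ft_force: [1.2, -0.2, 0.2]
gripper_width: 0.175
```

```bash
cat > st.py <<'E'
import sys,numpy as np
from rig import robot
from scipy.spatial.transform import Rotation as Ro
np.set_printoptions(precision=2,suppress=True)
s=robot.observe();q=s["eef_rot"];R=Ro.from_quat([q[1],q[2],q[3],q[0]])
p=np.array(s["position"]);print("t",s["time_s"],"p",p,"F",s["ft_force"],"g",s["gripper_width"])
# caddy coords
th=np.radians(-1.75);ex=np.array([np.cos(th),np.sin(th),0]);ey=np.array([-np.sin(th),np.cos(th),0])
pad=np.array([608.7,70,95]);d=p-pad;print("rel pad start (caddy)",[round(float(v),1) for v in(d@ex,d@ey,d[2])])
tilt=float(sys.argv[4]) if len(sys.argv)>4 else 0
# target: tool x = -ex; z down; tilt about caddy x: tool z leans to -ey
a=np.radians(tilt);z=-np.cos(a)*np.array([0,0,1])-np.sin(a)*ey;x=-ex;y=np.cross(z,x);T=Ro.from_matrix(np.stack([x,y,z],1))
print("rot left (tool, deg)",np.degrees((R.inv()*T).as_rotvec()))
if len(sys.argv)>3:
    g=pad+float(sys.argv[1])*ex+float(sys.argv[2])*ey;g[2]=float(sys.argv[3]);print("shift left (tool)",R.inv().apply(g-p), "in target axes",T.inv().apply(g-p))
E
python3 st.py 0 -12 125 10.7
```

```text
t 1.1 p [ 380.32 -253.53  193.99] F [ 1.18 -0.16  0.19] g 0.17488696288422
rel pad start (caddy) [-218.4, -330.3, 99.0]
rot left (tool, deg) [11.11 -0.19  1.01]
shift left (tool) [-224.18  314.05   70.14] in target axes [-218.4   325.62    8.68]
```

Call:
jog_arm(deltas=[[[-31, 44, 0, 0, 0, 0, 0], [-31, 44, 0, 0, 0, 0, 0], [-31, 44, 0, 0, 0, 0, 0], [-31, 44, 0, 0, 0, 0, 0], [-31, 44, 0, 0, 0, 0, 0], [-31, 44, 0, 0, 0, 1, 0], [-31, 44, 0, 0, 0, 0, 0], [0, 0, 0, 10.6, 0, 0, 0]]])

```text
time_s: 2.1
position: [607.4, 63.7, 193.6]
eef_rot: [-0.004, 0.015, 0.996, -0.09]
ft_force: [-1.3, -0.0, -0.7]
gripper_width: 0.006
```

```bash
python3 st.py 0 -12 125 10.7
```

```text
t 2.1 p [607.43  63.67 193.62] F [-1.26 -0.01 -0.71] g 0.005892394151743605
rel pad start (caddy) [-1.1, -6.4, 98.6]
rot left (tool, deg) [ 0.32 -0.33  0.04]
shift left (tool) [-1.48  6.82 68.51] in target axes [-1.08  7.2  68.47]
```

Call:
jog_arm(deltas=[[[-1, 3, 25, 0, 0, 0, 0], [0, 3, 25, 0, 0, 0, 0], [0, 1, 18, 0, 0, 0, 0], [0, 0, 0, 0, 0, 0, 0]]])

```text
time_s: 2.6
position: [606.3, 62.0, 119.7]
eef_rot: [-0.007, 0.011, 0.996, -0.093]
ft_force: [0.5, -0.1, 0.4]
gripper_width: 0.003
```

```bash
python3 st.py 0 -12 97 10.7; python3 - <<'E'
from rig import robot
import cv2,pickle
f=robot.grab_frame("scene");cv2.imwrite("pics/s1.png",cv2.resize(f["frame"][170:330,160:370,::-1],None,fx=3.6,fy=3.6,interpolation=2))
f=robot.grab_frame("wrist");pickle.dump(f,open("w1.pkl","wb"));cv2.imwrite("pics/w1.png",f["frame"][:,:,::-1]);print(f["fx"],f["tool_from_camera"])
E
```

```text
t 2.6 p [606.3   61.96 119.68] F [ 0.47 -0.14  0.41] g 0.0029343691243485207
rel pad start (caddy) [-2.2, -8.1, 24.7]
rot left (tool, deg) [ 0.05 -0.61  0.52]
shift left (tool) [-2.4   0.35 22.99] in target axes [-2.15  0.39 23.01]
286.19920523009466 [[ 9.99999448e-01  2.57367449e-04  1.01856019e-03  8.42988646e-01]
 [-5.06732307e-04  9.67454597e-01  2.53044158e-01 -6.79613266e+01]
 [-9.20285413e-04 -2.53044534e-01  9.67454194e-01 -1.87536407e+02]
 [ 0.00000000e+00  0.00000000e+00  0.00000000e+00  1.00000000e+00]]
```

View pics/s1.png

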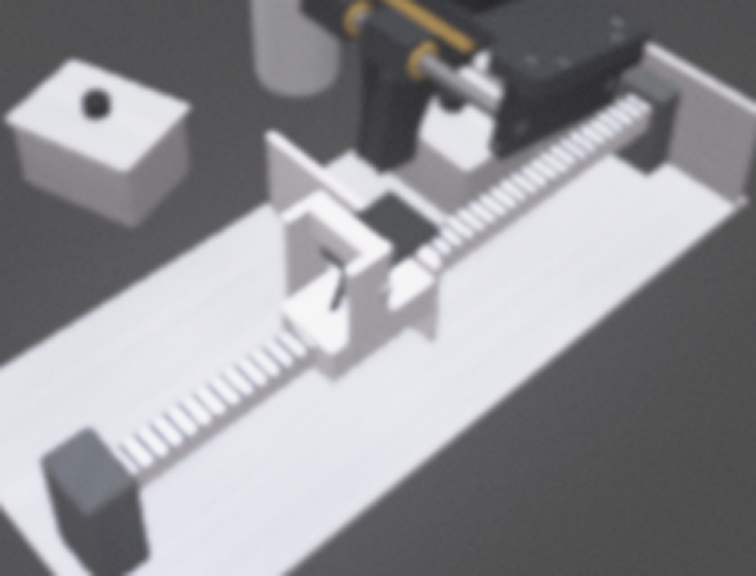

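View pics/w1.png

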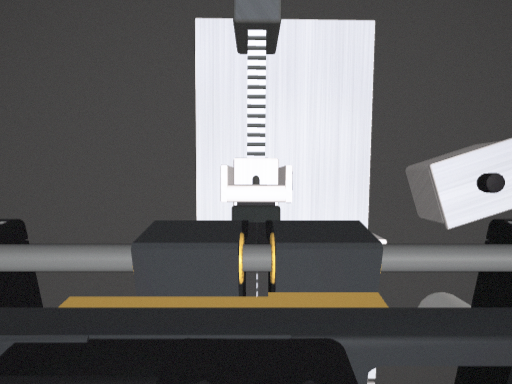

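```bash
python3 - <<'E'
import pickle,numpy as np
f=pickle.load(open("scene.pkl","rb"))
for X in([606,62,119.7],[606,62,95],[608.7,70,95],[608,47,118]):
    c=f["R"]@np.array(X)+f["t"];u=f["fx"]*c[0]/c[2]+f["cx"];v=f["fy"]*c[1]/c[2]+f["cy"];print(u,v,(u-160)*3.6,(v-170)*3.6)
from rig import robot
import cv2
f=robot.grab_frame("scene");cv2.imwrite("pics/s1b.png",cv2.resize(f["frame"][:,:,::-1],None,fx=1.5,fy=1.5,interpolation=2))
f=robot.grab_frame("top");cv2.imwrite("pics/t1b.png",cv2.resize(f["frame"][60:300,120:400,::-1],None,fx=2.5,fy=2.5,interpolation=2))
E
```

```text
264.41603470191825 224.65762678921922 375.8977249269057 196.7674564411892
264.23884560728055 234.5644387220823 375.25984418621 232.43197939949624
268.52056681632905 233.08480296795204 390.6740405387846 227.10529068462736
258.9612396385666 230.31030615028965 356.26046269883983 217.11710214104275
```

View pics/s1b.png

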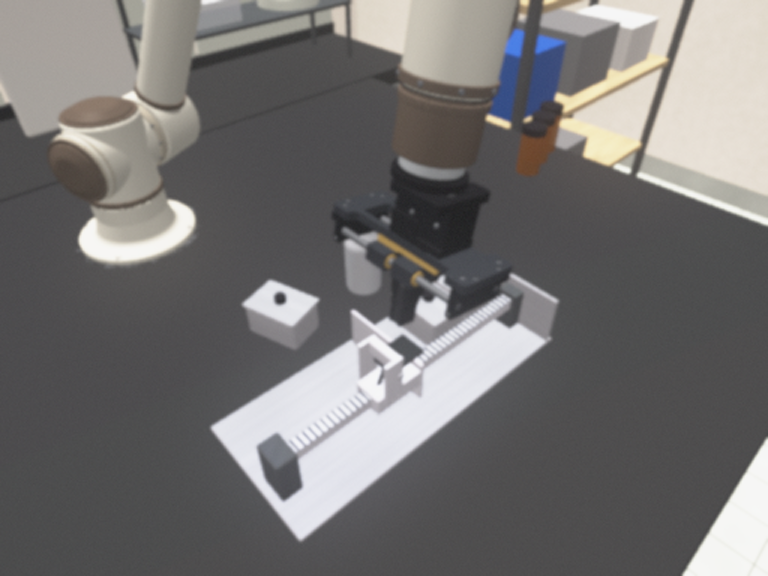

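View pics/t1b.png

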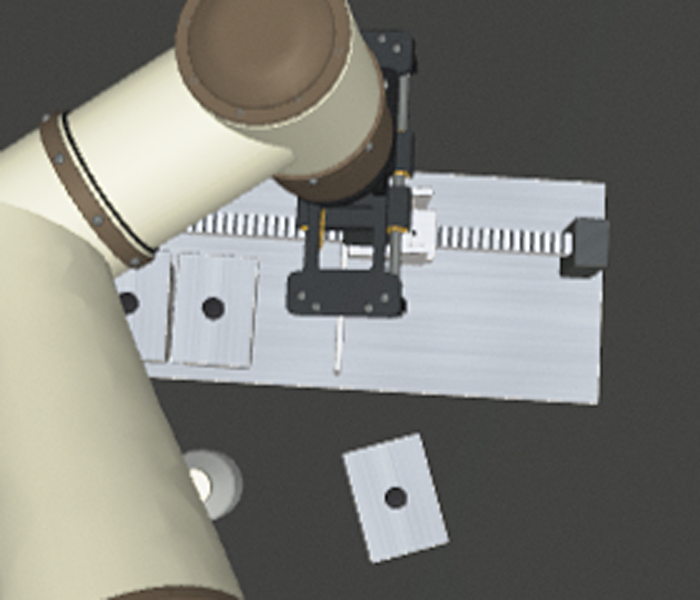

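The closed fingers show in both pictures, but their tip (scene crop about (395,172)) sits higher than the TCP projection (376,197). I'll check this with the depth before pressing.

```bash
python3 st.py 0 -12 97 10.7; python3 - <<'E'
from rig import robot
import cv2,pickle,numpy as np
from h import *
np.set_printoptions(precision=0,suppress=True,linewidth=200)
f=robot.grab_frame("scene");W=cloud(f);pickle.dump(f,open("s2.pkl","wb"))
br=f["frame"].max(-1)
print("br");print(br[196:236:2,258:284:2])
print("y");print(W[196:236:2,258:284:2,1]);print("z");print(W[196:236:2,258:284:2,2]);print("x");print(W[196:236:2,258:284:2,0])
E
```

```text
t 2.8 p [608.39  62.66 122.67] F [ 0.64 -0.42 -0.05] g 0.0058530541871073755
rel pad start (caddy) [-0.1, -7.3, 27.7]
rot left (tool, deg) [ 0.19 -0.27  0.48]
shift left (tool) [-0.21  0.11 26.09] in target axes [-0.09  0.19 26.09]
br
[[ 88  99  69  60  65  64  60  58  55  55  54  67  69]
 [ 87  82  64  65  65  64  58  58  56  55  66 134 101]
 [ 88  84  65  64  65  64  62  58  57  56  99 202 179]
 [ 88  83  64  64  67  65  61  56  57  60 148 227 228]
 [ 89  80  64  67  68  66  61  58  58  75 192 232 233]
 [ 89  78  66  68  68  65  60  59  60  92 213 234 234]
 [ 91  74  66  70  67  64  64  62  62 103 209 233 234]
 [108  82  68  71  70  63  60  62  66  98 164 213 231]
 [202 141  89  75  69  62  64  65  72 115 147 163 196]
 [232 221 182 118  74  65  72  90 118 141 149 149 155]
 [233 233 229 206 117  97 117 134 144 145 145 149 148]
 [233 232 232 229 214 191 157 145 145 145 146 147 147]
 [232 233 233 232 231 228 214 169 146 145 145 144 146]
 [235 234 233 230 221 206 222 221 186 152 144 145 146]
 [242 235 231 209 151 113 154 217 227 204 160 147 145]
 [235 237 199 126  93  87  91 139 210 22
[... 3624 characters left out ...]
43. 549. 554. 559.]
 [498. 500. 504. 506. 616. 617. 525. 531. 538. 543. 549. 555. 560.]
 [501. 506. 509. 510. 514. 517. 526. 532. 539. 544. 550. 555. 561.]
 [506. 509. 512. 516. 519. 522. 526. 532. 538. 543. 549. 555. 561.]
 [511. 513. 517. 520. 523. 527. 528. 532. 538. 545. 549. 555. 562.]
 [563. 518. 522. 524. 591. 595. 596. 536. 540. 544. 551. 556. 562.]
 [567. 569. 589. 591. 594. 596. 599. 602. 542. 546. 550. 556. 562.]
 [567. 590. 593. 594. 597. 600. 603. 606. 608. 610. 552. 557. 563.]
 [592. 593. 596. 600. 601. 604. 605. 609. 612. 614. 616. 561. 565.]
 [609. 611. 599. 601. 604. 607. 610. 613. 614. 617. 620. 623. 601.]
 [613. 615. 617. 605. 608. 611. 613. 615. 618. 620. 623. 625. 625.]]
```

```bash
python3 st.py; python3 - <<'E'
from rig import robot
import cv2,pickle,numpy as np
from scipy.spatial.transform import Rotation as Ro
np.set_printoptions(precision=1,suppress=True,linewidth=200)
s=robot.observe();f=robot.grab_frame("wrist");s2=robot.observe();print(s["position"],s2["position"],s["q"],s2["joint_velocities"])
v,u=np.mgrid[0:384,0:512];z=f["range_z"]
P=np.stack([(u-f["cx"])/f["fx"]*z,(v-f["cy"])/f["fy"]*z,z],-1).reshape(-1,3)
M=f["tool_from_camera"];T=(P@M[:3,:3].T+M[:3,3]).reshape(384,512,3)
q=s["eef_rot"];R=Ro.from_quat([q[1],q[2],q[3],q[0]]).as_matrix()
W=T@R.T+s["position"]
for n,(a,b) in dict(worktop=(100,100),worktop2=(450,60),tray=(220,60),tray2=(340,80),backtop=(257,12),stoptop=(256,193),pad=(256,212),spare=(470,180)).items():
    print(n,"tool",np.median(T[b-2:b+3,a-2:a+3].reshape(-1,3),0),"world",np.median(W[b-2:b+3,a-2:a+3].reshape(-1,3),0))
for b in (230,260,290,320,350): print(b,T[b,[200,230,243,250,256,262,270,300]])
E
```

```text
t 2.85 p [608.39  62.66 122.75] F [-0.48  0.41  0.28] g 0.0013040309511160573
rel pad start (caddy) [-0.1, -7.3, 27.7]
rot left (tool, deg) [-10.5   -0.3    0.45]
[608.4  62.7 122.7] [608.3  62.6 122.7] [ 0.5  0.4 -0.2  0.2 -1.  -0.6] [ 0. -0. -0. -0.  0.  0.]
worktop tool [-168.4  -88.9  139.3] world [773.4 -54.1   1. ]
worktop2 tool [ 210.7 -130.9  149.1] world [393.4 -88.2   1.2]
tray tool [ -37.5 -129.2  141.3] world [641.7 -90.8   7.2]
tray2 tool [  90.  -109.3  138.4] world [514.6 -67.9   7.1]
backtop tool [   1.4 -154.3   79.2] world [ 602.8 -103.5   72.9]
stoptop tool [  0.6 -18.5   7.1] world [607.3  43.3 119. ]
pad tool [ 0.6  1.6 25.7] world [607.6  59.6  97.1]
spare tool [198.7 -14.3  72.2] world [408.7  40.1  55.4]
230 [[ -15.7  -36.6 -108.6]
 [  -6.8  -36.9 -109.4]
 [  -6.3  -10.4  -42.5]
 [  -2.6   -9.3  -39.7]
 [   0.7   -8.8  -38.6]
 [   4.    -8.8  -38.5]
 [   8.3  -10.3  -42.4]
 [  13.6  -37.  -109.6]]
260 [[ -13.9  -32.4 -119.3]
 [  -6.2  -31.7 -117.8]
 [  -3.   -29.  -112.6]
 [  -1.   -28.7 -112.1]
 [   0.8  -28.9 -112.5]
 [   2.5  -29.1 -112.8]
 [   4.8  -29.4 -113.3]
 [  12.4  -32.1 -118.6]]
290 [[ -14.5  -23.2 -118.7]
 [  -6.3  -23.  -118.5]
 [  -4.    -7.4  -94.5]
 [  -2.     5.4  -74.7]
 [   0.7    6.4  -73.3]
 [   3.4    6.1  -73.8]
 [   5.9   -7.5  -94.6]
 [  12.7  -23.3 -118.9]]
320 [[ -11.6  -25.  -133.1]
 [  -4.9  -25.3 -133.5]
 [  -2.1  -25.4 -133.6]
 [  -0.5  -25.5 -133.8]
 [   0.8  -24.6 -132.6]
 [   2.1  -24.  -131.8]
 [   3.9  -24.4 -132.4]
 [  10.7  -24.2 -132.1]]
350 [[ -10.   -25.  -141.7]
 [  -4.3  -24.6 -141.2]
 [  -1.7  -25.5 -142.2]
 [  -0.4  -24.3 -140.9]
 [   0.8  -25.2 -141.9]
 [   2.   -24.8 -141.5]
 [   3.5  -25.1 -141.8]
 [   9.2  -25.3 -142. ]]
```

```bash
python3 - <<'E'
import pickle,numpy as np
np.set_printoptions(precision=0,suppress=True,linewidth=200)
f=pickle.load(open("w1.pkl","rb"))
v,u=np.mgrid[0:384,0:512];z=f["range_z"]
P=np.stack([(u-f["cx"])/f["fx"]*z,(v-f["cy"])/f["fy"]*z,z],-1).reshape(-1,3)
M=f["tool_from_camera"];T=(P@M[:3,:3].T+M[:3,3]).reshape(384,512,3)
for b in range(196,234,2): print(b,T[b,232:284:6,2],T[b,256,:],f["frame"][b,232:284:6].max(-1))
E
python3 -c "
import cv2;i=cv2.imread('pics/w1.png')[140:320,160:350];cv2.imwrite('pics/w1c.png',cv2.resize(i,None,fx=3,fy=3,interpolation=2))"
```

```text
196 [4. 5. 4. 4. 5. 5. 6. 6. 5.] [  1. -17.   5.] [254 254 254 254 254 254 254 254 254]
198 [4. 5. 6. 5. 5. 5. 5. 6. 5.] [  1. -15.   5.] [254 253 254 254 254 254 254 254 254]
200 [5. 5. 6. 6. 6. 5. 5. 5. 5.] [  1. -14.   6.] [247 248 248 248 248 248 248 247 248]
202 [111.  28.  28.  29.  28.  29.  28.  28. 113.] [ 1. -6. 28.] [233 102 105 106 108 111 112 111 233]
204 [111.  28.  28.  27.  28.  28.  28.  28. 111.] [ 1. -4. 28.] [242  65  66  71  68  69  65  69 245]
206 [ 26.  24.  25.  26.  25.  26.  26.  25. 112.] [ 1. -3. 25.] [187  55  48  49  53  49  53  47 243]
208 [ 26.  25.  25.  25.  25.  25.  25.  25. 111.] [ 1. -2. 25.] [ 75  58  60  56  56  59  56  60 224]
210 [ 25.  26.  24.  25.  24.  25.  25.  24. 112.] [ 1. -0. 24.] [ 79  62  63  60  64  58  57  62 199]
212 [ 25.  24.  24.  25.  24.  24.  25.  24. 111.] [ 1.  1. 24.] [ 76  59  61  58  60  60  61  56 199]
214 [ 24.  24.  23.  23.  24.  24.  24.  25. 109.] [ 1.  3. 24.] [ 77  59  59  57  59  60  60  59 201]
216 [ 24.  24.  23.  22.  23.  24.  23.  24. 109.] [ 1.  4. 23.] [ 78  60  60  58  59  62  57  63 201]
218 [ 24.  24.  23.  22.  23.  22.  23.  22. 110.] [ 1.  6. 23.] [ 76  61  57  58  61  64  57  61 203]
220 [-101. -101.  -26.   22.   23.   22.  -25. -100. -100.] [ 1.  7. 23.] [ 59  51  41  58  59  57  41  53 133]
222 [-102. -103.  -29.  -25.  -26.  -26.  -30. -103. -102.] [  1.  -9. -26.] [48 50 24 47 52 48 20 47 47]
224 [-104. -104.  -33.  -29.  -29.  -29.  -34. -104. -104.] [  1.  -9. -29.] [50 50 21 42 46 38 21 52 45]
226 [-107. -107.  -37.  -32.  -33.  -32.  -36. -106. -106.] [  1.  -9. -33.] [46 47 28 37 46 38 28 47 50]
228 [-108. -109.  -39.  -35.  -35.  -36.  -39. -107. -108.] [  1.  -9. -35.] [46 46 25 42 42 38 31 50 45]
230 [-108. -108.  -42.  -39.  -38.  -39.  -42. -109. -109.] [  1.  -8. -38.] [43 47 26 40 40 42 26 45 44]
232 [-111. -110.  -46.  -42.  -42.  -41.  -45. -111. -110.] [  1.  -9. -42.] [48 45 29 40 43 40 31 40 48]
```

View pics/w1c.png

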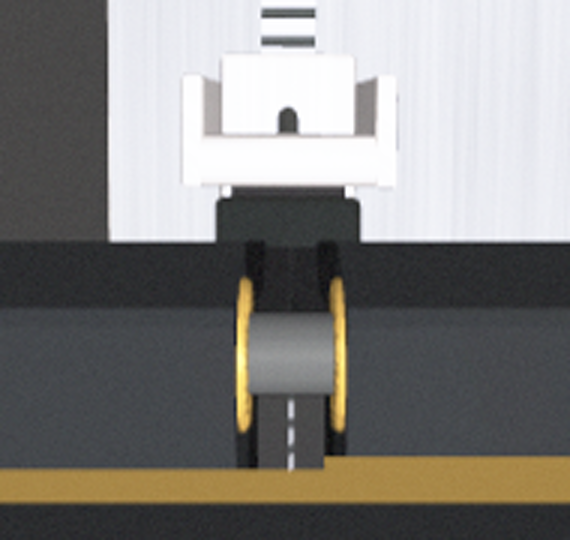

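Both cameras agree that the real fingertips end about 27 mm short of the reported TCP along the tool axis. The gripper body shows the same offset, at tool z≈-101 where -70 was stated. The wrist depth of the pad, stop and worktop matches the world frame, so I'll plan with a 27 mm offset and check contact by force.

```bash
python3 st.py 0 -15 76 10.7
```

```text
t 2.9 p [608.26  62.64 122.68] F [-0.28 -0.29 -0.78] g 0.004640729594064586
rel pad start (caddy) [-0.2, -7.4, 27.7]
rot left (tool, deg) [ 0.2  -0.27  0.47]
shift left (tool) [-0.45  1.   47.28] in target axes [-0.22  1.17 47.28]
```

Call:
jog_arm(deltas=[[[0, 1, 15, 0, 0, 0, 0], [0, 0, 12, 0, 0, 0, 0], [0, 0, 8, 0, 0, 0, 0], [0, 0, 0, 0, 0, 0, 0]]])

```text
time_s: 3.4
position: [607.6, 56.6, 85.8]
eef_rot: [-0.004, 0.012, 0.996, -0.091]
ft_force: [0.3, -0.8, -0.7]
gripper_width: 0.007
```

```bash
python3 st.py 0 -15 76 10.7;python3 - <<'E'
from rig import robot
import cv2,pickle
from h import *
np.set_printoptions(precision=0,suppress=True,linewidth=200)
f=robot.grab_frame("scene");cv2.imwrite("pics/s3.png",cv2.resize(f["frame"][190:270,220:320,::-1],None,fx=7,fy=7,interpolation=2))
W=cloud(f)
for v in range(204,240,2):print(v,*[tuple(W[v,u].round().astype(int)) for u in range(256,278,3)])
E
```

```text
t 3.4 p [607.61  56.62  85.82] F [ 0.3  -0.82 -0.71] g 0.006721389162713828
rel pad start (caddy) [-0.7, -13.4, -9.2]
rot left (tool, deg) [ 0.21 -0.28  0.44]
shift left (tool) [-0.73  0.21  9.95] in target axes [-0.68  0.26  9.95]
204 (np.int64(460), np.int64(181), np.int64(-1)) (np.int64(618), np.int64(37), np.int64(191)) (np.int64(624), np.int64(37), np.int64(195)) (np.int64(630), np.int64(38), np.int64(198)) (np.int64(635), np.int64(39), np.int64(201)) (np.int64(639), np.int64(42), np.int64(201)) (np.int64(642), np.int64(46), np.int64(201)) (np.int64(641), np.int64(53), np.int64(196))
206 (np.int64(466), np.int64(176), np.int64(0)) (np.int64(595), np.int64(59), np.int64(158)) (np.int64(626), np.int64(36), np.int64(192)) (np.int64(630), np.int64(38), np.int64(194)) (np.int64(638), np.int64(37), np.int64(200)) (np.int64(640), np.int64(40), np.int64(199)) (np.int64(643), np.int64(44), np.int64(199)) (np.int64(648), np.int64(45), np.int64(202))
208 (np.int64(471), np.int64(170), np.int64(0)) (np.int64(595), np.int64(59), np.int64(154)) (np.int64(601), np.int64(60), np.int64(157)) (np
[... 4949 characters left out ...]
np.int64(35), np.int64(116)) (np.int64(618), np.int64(38), np.int64(118)) (np.int64(620), np.int64(42), np.int64(117)) (np.int64(623), np.int64(46), np.int64(116)) (np.int64(614), np.int64(64), np.int64(96)) (np.int64(617), np.int64(68), np.int64(96)) (np.int64(621), np.int64(71), np.int64(96)) (np.int64(625), np.int64(74), np.int64(97))
238 (np.int64(612), np.int64(36), np.int64(110)) (np.int64(619), np.int64(37), np.int64(115)) (np.int64(624), np.int64(38), np.int64(118)) (np.int64(628), np.int64(42), np.int64(118)) (np.int64(631), np.int64(46), np.int64(118)) (np.int64(620), np.int64(65), np.int64(95)) (np.int64(625), np.int64(68), np.int64(97)) (np.int64(626), np.int64(74), np.int64(93))
```

View pics/s3.png

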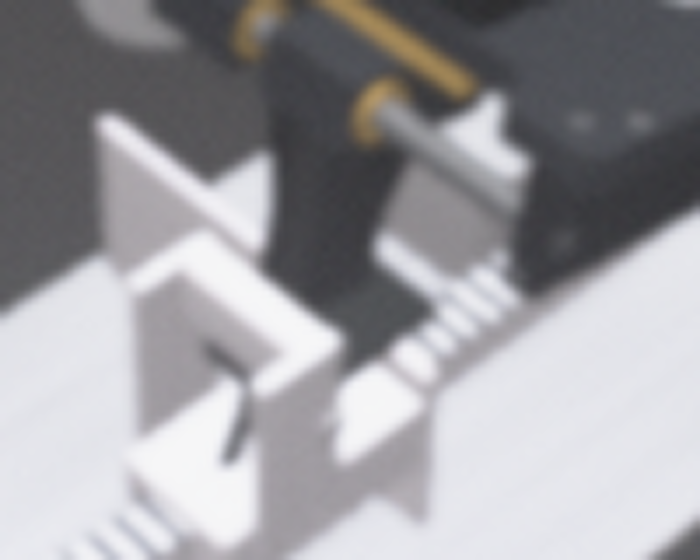

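The view shows the finger beside the stop with its tip at z≈111 over the pad. That is clear of the stop (finger rear y≈53, stop face y≈47), and no force is felt, so the 27 mm offset holds. Next I go down to contact gently.

Call:
jog_arm(deltas=[[[0, 0, 6, 0, 0, 0, 0], [0, 0, 4, 0, 0, 0, 0], [0, 0, 3, 0, 0, 0, 0], [0, 0, 0, 0, 0, 0, 0]]], force=20)

```text
time_s: 3.95
position: [608.9, 55.0, 74.0]
eef_rot: [-0.002, 0.011, 0.996, -0.091]
ft_force: [-0.0, 1.5, 1.2]
gripper_width: 0.006
```

```bash
python3 st.py 0 -16 68 10.7
```

```text
t 3.95 p [608.85  55.02  74.03] F [-0.05  1.46  1.21] g 0.005586472792575745
rel pad start (caddy) [0.6, -15.0, -21.0]
rot left (tool, deg) [ 0.28 -0.08  0.46]
shift left (tool) [0.6  0.08 6.12] in target axes [0.61 0.11 6.12]
```

Call:
jog_arm(deltas=[[[0, 0, 2, 0, 0, 0, 0], [0, 0, 2, 0, 0, 0, 0], [0, 0, 0, 0, 0, 0, 0]]])

```text
time_s: 4.32
position: [609.0, 54.7, 71.3]
eef_rot: [-0.002, 0.011, 0.996, -0.091]
ft_force: [-1.8, 1.3, 4.1]
gripper_width: 0.001
```

Call:
jog_arm(deltas=[[[0, 0, 2, 0, 0, 0, 0], [0, 0, 1, 0, 0, 0, 0]]])

```text
time_s: 4.58
position: [608.9, 54.1, 68.8]
eef_rot: [-0.002, 0.011, 0.996, -0.091]
ft_force: [-3.1, 1.2, 6.5]
gripper_width: 0.005
```

Call:
jog_arm(deltas=[[[0, 0, 2, 0, 0, 0, 0], [0, 0, 1, 0, 0, 0, 0]]])

```text
time_s: 4.82
position: [608.9, 53.0, 68.4]
eef_rot: [-0.002, 0.011, 0.996, -0.092]
ft_force: [-5.3, 1.8, 9.7]
gripper_width: 0.007
```

```bash
python3 st.py;python3 - <<'E'
from rig import robot
import cv2,pickle
from h import *
f=robot.grab_frame("scene");cv2.imwrite("pics/s4.png",cv2.resize(f["frame"][190:270,220:320,::-1],None,fx=7,fy=7,interpolation=2))
W=cloud(f);s=W[224:244,256:290].reshape(-1,3)
s=s[(s[:,2]>80)&(s[:,2]<103)&(s[:,0]>585)&(s[:,1]>60)];print(len(s))
for y in range(60,92,4):
    k=s[(abs(s[:,1]-y)<2)];print(y,len(k),np.median(k[:,2]) if len(k) else 0)
E
```

```text
t 4.825 p [608.95  53.03  68.36] F [-5.26  1.75  9.74] g 0.007257133537888908
rel pad start (caddy) [0.8, -17.0, -26.6]
rot left (tool, deg) [-10.54  -0.02   0.5 ]
97
60 8 91.28871937176297
64 17 91.21506017120093
68 18 89.30227313864728
72 14 87.08034051115774
76 14 87.33770541766174
80 15 86.00284461066
84 11 85.37993482832358
88 0 0
```

View pics/s4.png

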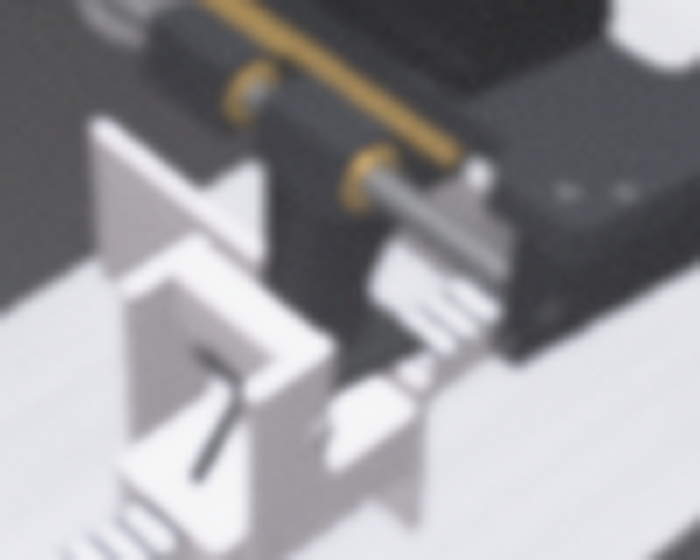

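The lever is pressed: the pad slopes from z 91 to 85 over 22 mm, about 0.26 rad. The bookend is free to move, so I push it back.

Call:
jog_arm(deltas=[[[0, -6, 2, 0, 0, 0, 0], [0, -8, 2.5, 0, 0, 0, 0], [0, -8, 2.5, 0, 0, 0, 0]]])

```text
time_s: 5.25
position: [608.2, 29.7, 68.6]
eef_rot: [-0.001, 0.01, 0.996, -0.093]
ft_force: [-2.8, 1.9, 7.2]
gripper_width: 0.006
```

```bash
python3 st.py 0 -17 68 10.7; python3 - <<'E'
from rig import robot
import cv2,pickle
from h import *
f=robot.grab_frame("scene");cv2.imwrite("pics/s5.png",cv2.resize(f["frame"][190:300,200:320,::-1],None,fx=5,fy=5,interpolation=2))
E
```

```text
t 5.25 p [608.24  29.72  68.63] F [-2.81  1.86  7.22] g 0.006394871314072789
rel pad start (caddy) [0.8, -40.3, -26.4]
rot left (tool, deg) [0.06 0.07 0.57]
shift left (tool) [ 0.54 22.99 -3.68] in target axes [ 0.77 22.98 -3.71]
```

View pics/s5.png

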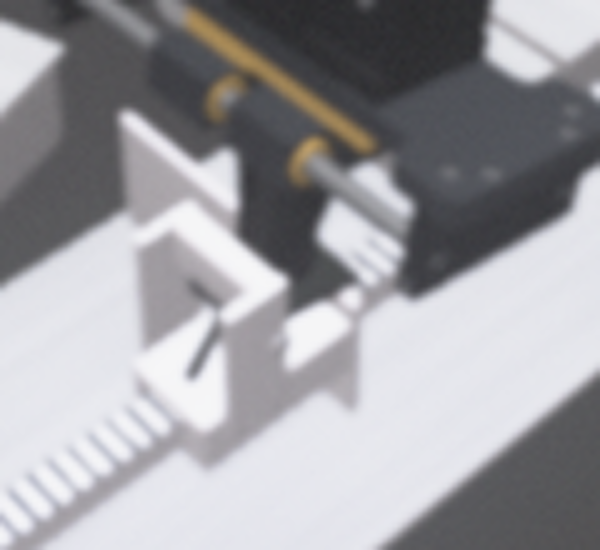

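The bookend is moving with the fingers and the lever is still down. I carry on.

Call:
jog_arm(deltas=[[[0, -9, 2.7, 0, 0, 0, 0], [0, -9, 2.7, 0, 0, 0, 0], [0, -9, 2.7, 0, 0, 0, 0], [0, -9, 2.7, 0, 0, 0, 0], [0, -9, 2.7, 0, 0, 0, 0]]])

```text
time_s: 5.92
position: [606.7, -20.0, 68.6]
eef_rot: [-0.001, 0.01, 0.995, -0.095]
ft_force: [-3.2, 1.5, 8.3]
gripper_width: 0.007
```

```bash
python3 st.py; python3 - <<'E'
from rig import robot
import cv2,pickle
from h import *
f=robot.grab_frame("scene");cv2.imwrite("pics/s6.png",cv2.resize(f["frame"][200:330,160:310,::-1],None,fx=5,fy=4.5,interpolation=2))
f=robot.grab_frame("top");cv2.imwrite("pics/t6.png",cv2.resize(f["frame"][100:240,140:380,::-1],None,fx=3.3,fy=3.3,interpolation=2))
E
```

```text
t 5.925 p [606.73 -20.04  68.57] F [-3.25  1.51  8.28] g 0.0067488770150956594
rel pad start (caddy) [0.8, -90.1, -26.4]
rot left (tool, deg) [-10.86   0.04   0.58]
```

View pics/s6.png

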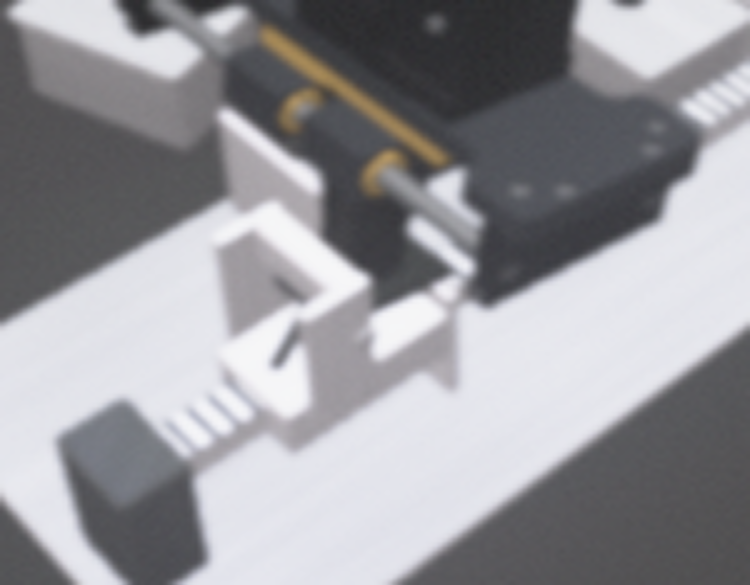

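View pics/t6.png

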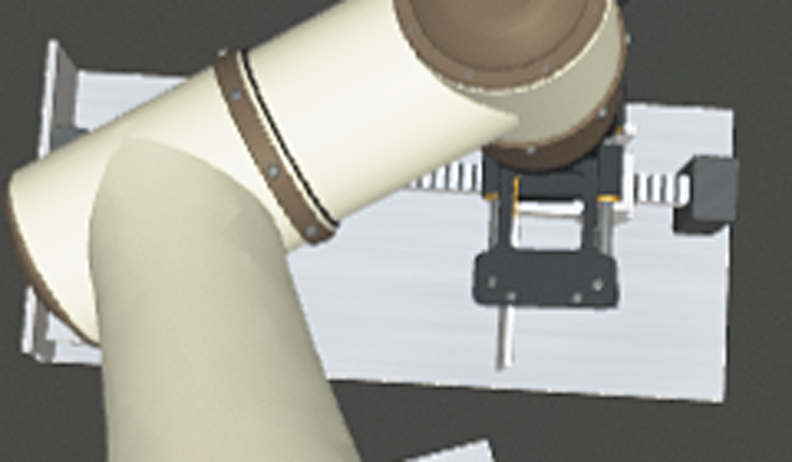

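In both views about 30 mm is left to the back stop (top view columns 632 to 680), with the lever still pressed.

Call:
jog_arm(deltas=[[[0, -8, 2.5, 0, 0, 0, 0], [0, -7, 2.3, 0, 0, 0, 0], [0, -5, 2, 0, 0, 0, 0]]])

```text
time_s: 6.4
position: [606.0, -43.4, 68.5]
eef_rot: [-0.001, 0.011, 0.995, -0.096]
ft_force: [-3.4, 2.2, 8.3]
gripper_width: 0.003
```

Call:
jog_arm(deltas=[[[0, -4, 1.8, 0, 0, 0, 0], [0, -4, 1.8, 0, 0, 0, 0]]])

```text
time_s: 6.65
position: [605.7, -53.0, 68.5]
eef_rot: [-0.001, 0.011, 0.995, -0.097]
ft_force: [-3.5, 1.3, 9.0]
gripper_width: 0.002
```

```bash
python3 st.py; python3 - <<'E'
from rig import robot
import cv2,pickle
from h import *
f=robot.grab_frame("scene");cv2.imwrite("pics/s7.png",cv2.resize(f["frame"][200:330,160:310,::-1],None,fx=5,fy=4.5,interpolation=2))
E
```

```text
t 6.65 p [605.72 -52.97  68.48] F [-3.5   1.26  8.96] g 0.001925463321816122
rel pad start (caddy) [0.8, -123.0, -26.5]
rot left (tool, deg) [-11.15   0.04   0.54]
```

View pics/s7.png

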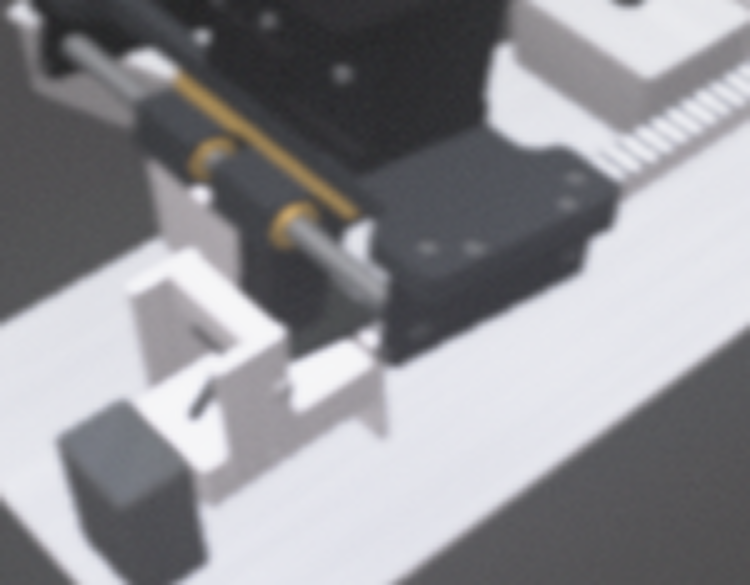

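Very close now. I'll push the last millimetres slowly until the force rises.

Call:
jog_arm(deltas=[[[0, -3, 1.6, 0, 0, 0, 0], [0, -3, 1.6, 0, 0, 0, 0]]])

```text
time_s: 6.95
position: [607.3, -55.4, 68.7]
eef_rot: [0.002, 0.011, 0.996, -0.094]
ft_force: [-8.9, 17.8, 12.5]
gripper_width: 0.007
```

Call:
jog_arm(deltas=[[[0, -3, 1.6, 0, 0, 0, 0], [0, -3, 1.6, 0, 0, 0, 0]]])

```text
time_s: 7.2
position: [607.4, -55.2, 68.8]
eef_rot: [0.004, 0.01, 0.996, -0.09]
ft_force: [-8.3, 16.4, 11.9]
gripper_width: 0.006
```

Call:
jog_arm(deltas=[[[0, -3, 1.6, 0, 0, 0, 0]]])

```text
time_s: 7.32
position: [607.4, -55.1, 68.8]
eef_rot: [0.005, 0.01, 0.996, -0.088]
ft_force: [-9.0, 15.8, 12.5]
gripper_width: -0.0
```

```bash
python3 st.py; python3 - <<'E'
from rig import robot
import cv2,pickle
from h import *
f=robot.grab_frame("scene");cv2.imwrite("pics/s8.png",cv2.resize(f["frame"][240:330,160:260,::-1],None,fx=7,fy=6.5,interpolation=2))
f=robot.grab_frame("top");cv2.imwrite("pics/t8.png",cv2.resize(f["frame"][130:200,300:380,::-1],None,fx=8,fy=8,interpolation=2))
E
```

```text
t 7.325 p [607.43 -55.1   68.83] F [-9.   15.84 12.5 ] g -0.00046101478220779174
rel pad start (caddy) [2.6, -125.1, -26.2]
rot left (tool, deg) [-10.14   0.76   0.61]
```

View pics/s8.png

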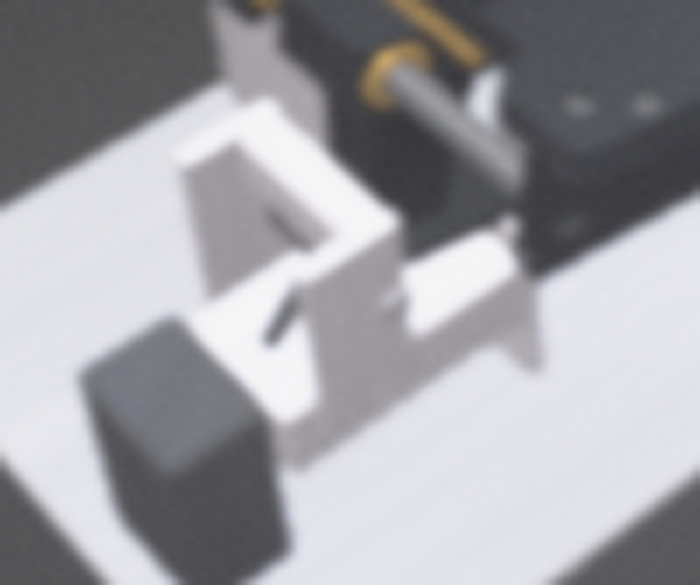

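View pics/t8.png

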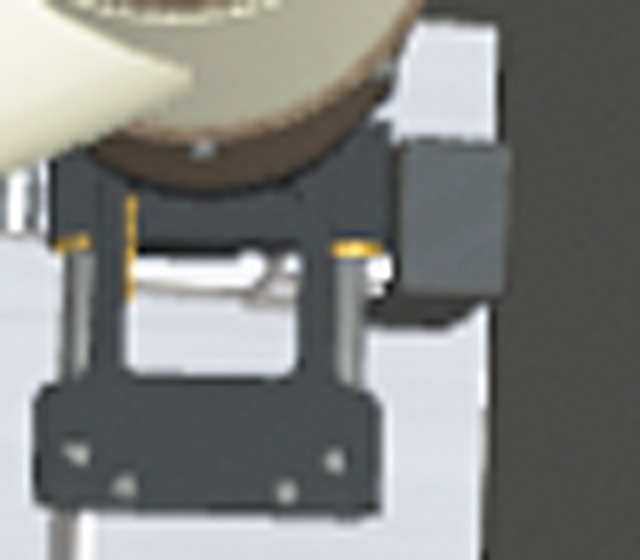

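The carriage rear now touches the back stop, with no bar visible between them. I lift straight up with a slight backward bias so that the rubber doesn't drag the bookend forward.

Call:
jog_arm(deltas=[[[0, -1.2, -2, 0, 0, 0, 0], [0, -1.2, -3, 0, 0, 0, 0], [0, -1.2, -4, 0, 0, 0, 0], [0, -1.2, -5, 0, 0, 0, 0]]])

```text
time_s: 7.92
position: [606.8, -54.5, 80.3]
eef_rot: [0.005, 0.01, 0.996, -0.086]
ft_force: [-0.0, 5.1, -2.7]
gripper_width: 0.009
```

Call:
jog_arm(deltas=[[[0, 0, -4, 0, 0, 0, 0], [0, 0, -8, 0, 0, 0, 0], [0, 0, -20, 0, 0, 0, 0], [0, 0, -25, 0, 0, 0, 0], [0, 0, -30, 0, 0, 0, 0]]])

```text
time_s: 8.55
position: [604.2, -44.0, 169.2]
eef_rot: [0.001, 0.011, 0.996, -0.09]
ft_force: [0.8, -0.3, -0.2]
gripper_width: 0.011
```

Call:
jog_arm(deltas=[[[0, 50, 0, 0, 0, 0, 0], [0, 50, 0, 0, 0, 0, 0], [0, 50, -20, 0, 0, 0, 0], [0, 50, -20, 0, 0, 0, 0], [0, 50, -20, 0, 0, 0, 0], [0, 0, 0, 0, 0, 0, 0]]])

```text
time_s: 9.3
position: [613.4, 214.2, 194.7]
eef_rot: [0.007, 0.014, 0.996, -0.092]
ft_force: [-0.4, -0.4, -0.1]
gripper_width: 0.004
```

```bash
python3 st.py; python3 - <<'E'
from rig import robot
import cv2,pickle
from h import *
f=robot.grab_frame("scene");cv2.imwrite("pics/s9.png",cv2.resize(f["frame"][160:350,120:380,::-1],None,fx=3,fy=3,interpolation=2))
f=robot.grab_frame("top");cv2.imwrite("pics/t9.png",cv2.resize(f["frame"][100:300,120:400,::-1],None,fx=2.8,fy=2.8,interpolation=2))
W=cloud(f);pickle.dump(f,open("t9.pkl","wb"))
s=W[120:190,300:350].reshape(-1,3);k=s[s[:,2]>110];print("stop",k.min(0),k.max(0))
k=s[(s[:,2]>80)&(s[:,2]<104)];print("pad",np.median(k,0),k.min(0),k.max(0))
E
```

```text
t 9.3 p [613.37 214.2  194.72] F [-0.37 -0.41 -0.08] g 0.004402409522271828
rel pad start (caddy) [0.3, 144.3, 99.7]
rot left (tool, deg) [-10.56   0.96   0.15]
stop [577.66414126 -85.64314713 110.39218666] [628.96675468 -59.28083564 123.46778723]
pad [603.14311321 -42.14502344  96.97841662] [576.27002464 -85.41496035  81.18577625] [629.68245084 -18.47102851 103.4995538 ]
```

View pics/s9.png

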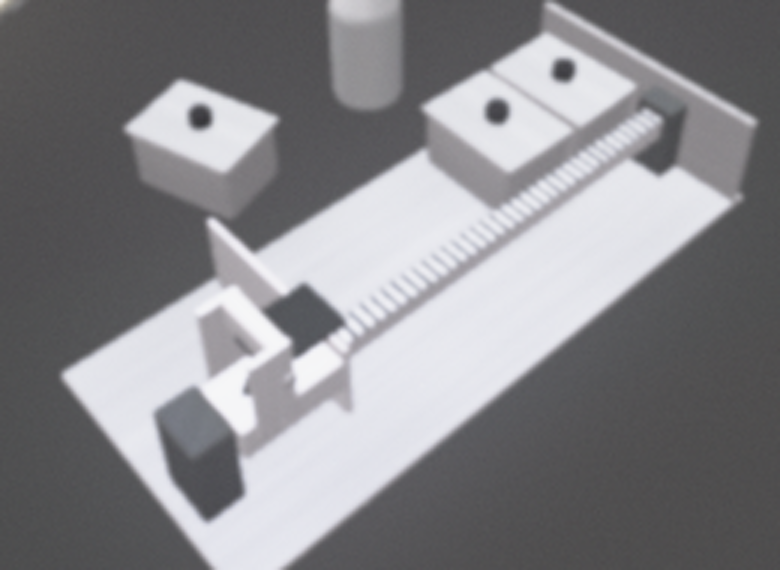

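View pics/t9.png

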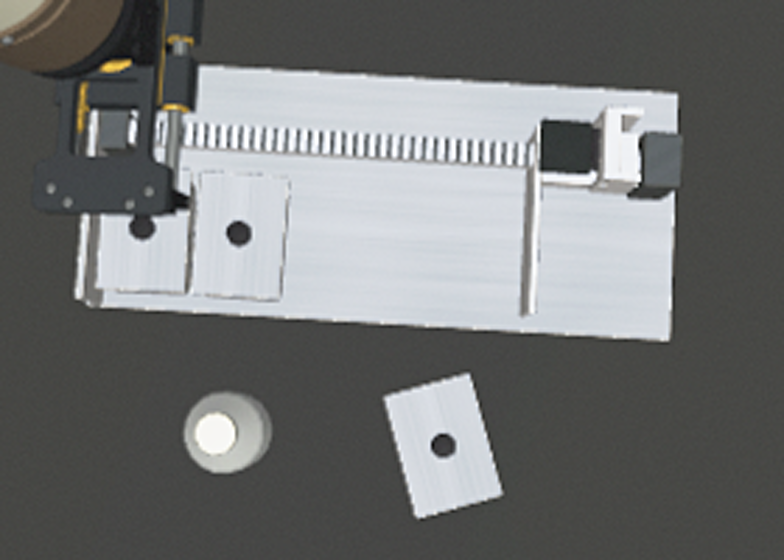

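```bash
python3 - <<'E'
from rig import robot
import cv2,pickle
from h import *
np.set_printoptions(precision=1,suppress=True)
f=robot.grab_frame("scene");n=cv2.resize(f["frame"][240:330,160:260,::-1],None,fx=7,fy=6.5,interpolation=2);cv2.imwrite("pics/s10.png",n)
o=cv2.imread("pics/s8.png")
# stop block/cheek + carriage-rear region shift between held-home and released
a=cv2.cvtColor(o,6)[100:480,180:400].astype(np.float32);b=cv2.cvtColor(n,6)[100:480,180:400].astype(np.float32)
print("shift px (x7)",cv2.phaseCorrelate(a,b,cv2.createHanningWindow(a.shape[::-1],cv2.CV_32F)))
g=pickle.load(open("t9.pkl","rb"));W=cloud(g);br=g["frame"].max(-1)
m=((br<110)&(W[:,:,2]>88)&(W[:,:,2]<106)).astype(np.uint8);m[:130]=0;m[175:]=0;m[:,:300]=0;m[:,345:]=0
m=cv2.morphologyEx(m,cv2.MORPH_OPEN,np.ones((3,3)));r=cv2.minAreaRect(np.argwhere(m>0)[:,::-1].astype(np.float32));c=ray(g,*r[0],95);print("pad",r,c,"z med",np.median(W[m>0],0))
for y0 in range(-60,-18,7):
    k=W[m>0];k=k[abs(k[:,1]-y0)<3.5];print(y0,len(k),k[:,2].mean() if len(k) else 0)
t=pickle.load(open("top.pkl","rb"));d=cv2.absdiff(t["frame"],g["frame"]).max(-1);print("diff tub_b/spare/bottle",d[165:203,195:222].mean(),d[232:285,255:300].mean(),d[238:272,185:220].mean())
E
```

```text
shift px (x7) ((0.5299269235893149, -0.02448162707767665), 0.34651498988822654)
pad ((323.5, 152.0), (18.0, 21.0), 90.0) [605.3 -40.7  95. ] z med [604.7 -39.2  97.2]
-60 34 93.9564235857009
-53 53 96.3763097794912
-46 71 97.23596903377687
-39 63 97.61381023571293
-32 65 97.45625689196498
-25 69 97.47659775016945
diff tub_b/spare/bottle 17.33820662768031 14.875471698113207 15.105042016806722
```

View pics/s10.png

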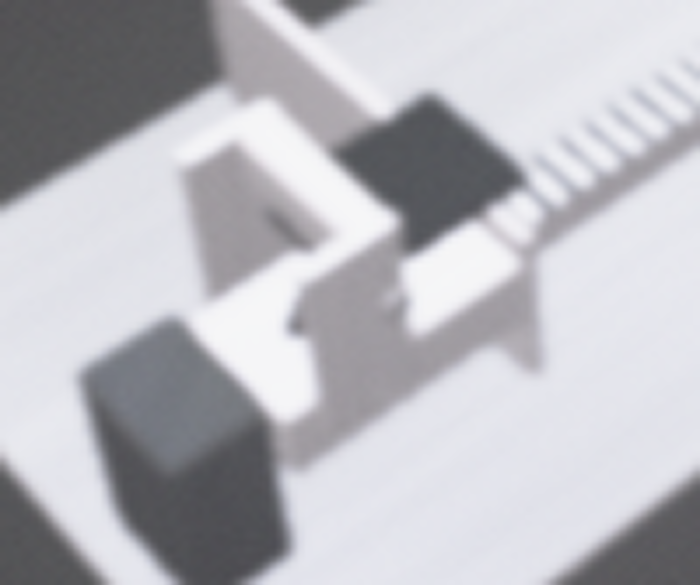

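```bash
python3 -c "
from rig import robot
print(robot.observe()['ft_force']);print(robot.finish_job())"
```

```text
[ 0.35662287  0.47156055 -0.57771514]
the job is handed in; nothing more can be done
None
```

I pressed the release lever with the shut fingertips and pushed the bookend back about 110 mm. It stopped firmly against the back stop, with about 16 N of resistance. I then lifted straight up so the lever could spring back, moved clear, and handed the job in at about 9.5 s.

**Last checks:**
- **Bookend:** it sits against the back stop with no gap visible, and it did not shift measurably when I let go (less than 0.2 mm in the image).
- **Lever:** the pad is level again at about 97 mm by the camera depth, the same reading as before pressing, so the lever is up. I did not test the lock by pushing on it.
- **Robot:** it is clear of everything, with force readings at noise level.
- **Tubs and bottle:** they look to be standing where they were, and nothing came near them. My pixel comparison of before and after was inconclusive: tub B, the spare tub and the bottle all differed by a similar amount (15–17 grey levels). I put that down to an overall brightness change; the last tub, partly hidden by the gripper, was not compared.

**Disagreement with the description:** two cameras showed the real fingertips ending about 27 mm short of the reported TCP. I corrected for this, and contact came where the corrected position predicted.

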